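Seal a sweet tin with a momentary toggle

ROBOT

A 6-joint arm with a two-finger parallel gripper is mounted at the origin on a cart in front of the work surface, level with it; the furniture and walls round the work are solid. World frame = base frame: x ahead of the robot, y to its left, z up, the work surface at z = 0. Lengths are in mm, angles in rad, forces in N, time in s.
With the tool pointing down it reaches from about 300 to 775 mm from the base axis. Payload 14.6 kg.
Tool frame: the origin (TCP) lies at the very end of the fingers, on their centre line; the grasp point (between the pads) lies 19 mm behind it; z points along the fingers, y is the line along which they close (so a half turn about z gives the same grasp; the last joint's range is limited). The gripper opens to 94 mm and grips with 3 to 60 N. Pads are 16 mm wide; open, the fingers measure 119 mm over their backs; the gripper's body (75 mm by 177 mm) begins 78 mm behind the grasp point.
Start: joints at [-1.259, 0.3, 1.521, -0, 1.321, -0.067], TCP at [203.386, -511.002, 205.446] pointing down, gripper open.
Joint ranges: [-3.03, 3.03], [-0.79, 2.21], [0.23, 2.52], [-1.04, 4.18], [0, 3.07], [-2.55, 2.55]. Speed limits (rad/s): [2.22, 2.22, 2.57, 3.14, 3.14, 3.14].

INTERFACE

Orientations are given as a unit quaternion [x, y, z, w].
In Python, from rig import r, cams, sign_off gives the robot as it stands. The module is installed in compiled form; this text tells all that it offers.
- The arm moves only by the tool step_arm, never from a script. Its argument "targets" is a list of rows, each an object of numbers: "dx", "dy", "dz": the shift along the tool's x, y, z normalised to -1 to 1, where 1 is 200 mm; "ax", "ay", "az": the turn, a rotation vector about the tool's x, y, z normalised to -1 to 1, where 1 is 45 degrees; "hand": the opening, from -1 (shut) to 1 (fully open). A call has 1 to 8 rows; each row is the pose to reach, as a shift and turn from the pose commanded when the call began, along the tool's axes at that moment; what a row does not reach only later rows make up. A row lasts 1/8 s, in which the tool goes at most 62.5 mm and 10.7 degrees, less where a joint would pass 70% of its speed; a pose out of reach is approached as far as the arm can. A call with a number of a shift or a turn outside -1 to 1 is refused whole. A call with a gripper value outside its range is refused whole. The fingers move at their own pace and stop on an object; "grip_force" is the grip in N (left out, the last holds). Time passes only in rows, so rows that repeat a pose let the fingers close. It gives the time, the measured TCP pose, the force, the opening and the grip force at its end, in the units of the state.
- r.observe(): the state, without advancing time (a new reading comes with each control period).
- cams.capture(name): name is "side" or "top" or "wrist"; returns the picture (400x640x3 uint8, red, green, blue); there is no depth.
- cams.camera_model(name): a dict with "K" (3x3 intrinsics, pixels), "R" (3x3) and "t" (3): a world point X has camera coordinates R X + t. Camera axes: x right, y down, z forward; pixel columns grow to the right and rows downward; lengths in mm; the calibration is good to about 2 mm. A picture is of the moment at which its call begins: read the wrist's pose just before it. camera_model takes no time and is no camera call; for the wrist camera it gives the pose at the moment of the call.
- sign_off(): hands the job in; it is judged then, once.
The state is a dict: "t": time; "q": joint angles; "qd": joint speeds; "joint_torque": joint torques, N m; "ee_pos": TCP position; "tool_rot": TCP orientation; "ft_force": force on the tool from outside, world axes, zero at the start; "moment": the same for the moment, N m; "grip_width": finger opening in mm; "grasp_force": force on a finger pad.
Only numpy, scipy, OpenCV 4.12 (cv2) and the standard library are available. Lean on these libraries where they do the work, as an engineer would, in place of code of your own. Each camera call takes 0.05 s, during which the arm holds its last target. There are 200 camera calls.

TASK

Seal the red tin: without lifting it, slide it along the bed of the sealer until it is fully home against the stop, swing the open cover down over it, and press firmly on the shut cover to make sure that it is fully seated. Then push the spring-centred toggle of the switch box right over towards the green lamp, hold it there for at least one second, and let it spring back to the middle, leaving the tin home and the cover shut. Never push the toggle towards the red lamp or while the cover is open, and do not disturb the jar, the pink tin or the green lollipop.

Things in the scene. Friction and masses are not known exactly. Their poses are not given: they have to be found in the camera images.
- sealer: Grey and white bench sealer, fixed to the worktop, 330 long (own x from -195 to +135) x 130 wide x 58 high mm. Origin under it at worktop level; own x is the feed direction, towards the hinge; z up. The tin slides in +x on a flat bed (top at z=12 mm) into a bay between white cheeks (inner faces y=+-33.5, tops z=42 mm, from x=-20 on) up to a dark stop with its face at x=+80 mm
- tin_home (a point): point on the bed (sealer frame x=+35, y=0, z=12 mm) where the centre of the red tin's underside lies when it is fully home; axes as the sealer's. Two flared steel guides (inner half-width about 52 mm at x=-80, 34 mm at x=-20, tops at z=26 mm) lead the tin in; the bed in front of them is open
- cover_hinge (a point): middle of the cover's hinge axis, in the machine's frame x=+108, z=+53 mm; axes as the sealer's; the hinge axis runs along y
- cover (a joint): angle (rad) of the blue hinged cover: 0 = shut and level on a hard stop, clear of the tin; 1.57 = standing upright; range 0 to 1.8. Stiff hinge: it stays where it is left; about 2 N at its free edge moves it. It starts standing roughly upright
- cover_press (a point): middle of the cover's outer (upper) face, 120 mm from the hinge axis, moving with the cover: a good place to push and press. Own z points out of that face, own x towards the hinge. The cover is a plate 7 mm thick, 120 mm wide, reaching 133 mm from the hinge axis (towards the sealer's -x when shut) plus a 60 mm wide lip to 147 mm; its outer face lies level with the axis
- red_tin: loose mint tin, red lid and white body, 60 (own x) x 90 (own y) x 22 (z) mm, about 60 g; origin at the centre of its underside. It starts flat on the bed in front of the guides, its long side along the feed direction (own y along or against the sealer's x, to about 0.1 rad)
- switch_box: grey switch box fixed to the worktop, 90 (own x) x 150 (own y) x 36 (z) mm; origin under its centre. The toggle stands in the middle of its top and leans along own y; a lamp lies on the top 48 mm to either side along y
- toggle (a joint): angle (rad) of the toggle: 0 = upright, positive = leaning towards the switch box's +y, negative = towards -y, stops at +-0.45. A spring (0.25 N m per rad) brings it back to 0 when it is let go: about 4 N at the side of its upper half holds it over
- toggle_tip (a point): top of the toggle: a black paddle with a white band, 10 mm thick along the swing, 20 mm wide, rising to 47 mm above the top of the switch box, pivoted at the level of that top
- green_lamp: green round lamp, 20 mm across and 4 mm high, on the switch box 48 mm along own y from the toggle, on one side or the other; origin at its underside; fixed
- red_lamp: red round lamp, same size, on the other side of the toggle; fixed
- sweet_jar: bystander: clear jar of sweets with a red cap, 64 across x 100 mm, loose
- pink_tin: bystander: pink mint tin 60x90x22 mm, lying on the worktop near its front edge to the left, loose
- green_lollipop: bystander: green lollipop 101 mm long lying on the worktop, loose
Things that resemble listed ones, but are neither listed nor needed, are in the scene too. Leave any yellow look-alike of the red_tin alone.

How it is judged:
By the outcome, as a careful person would: the job done as asked, in the order asked, and still so for the second after the job is handed in, with the robot touching nothing.
It also fails if it takes over 64 s, if anything falls off the work surface, if the arm or the gripper's body presses on something with over 40 N, if the wrist force passes 120 N, or if a joint passes its speed limit or range.

## Working session

There is one attempt and no reset: what is moved stays moved. The work goes in short steps, Python scripts to look and compute and a tool call to move; the robot and the scene stay as the last step left them, time stands still between calls to the robot, and variables do not carry over. Pictures are saved under pics/ and viewed, at most 13 in all, crops included, and the job is handed in when it is done.

Besides the shell and the picture viewer there is one more tool, called after "Emit:" as name([rows], argument=value, ...), one row to a line, values as JSON. step_arm: Moves the arm, as the interface text tells. Its arguments: {"type":"object","properties":{"targets":{"type":"array"},"grip_force":{"type":"number"}},"required":["targets"]}

```bash
mkdir -p pics; python3 - <<'E'
from rig import r,cams
import cv2,numpy as np
for n in("top","side"):
    im=cams.capture(n); cv2.imwrite(f"pics/{n}0.png",im[:,:,::-1])
    m=cams.camera_model(n); print(n,np.round(m["K"],1).tolist(),np.round(m["R"],3).tolist(),np.round(m["t"]).tolist())
s=r.observe(); print({k:np.round(v,3).tolist() for k,v in s.items()})
E
```

```text
top [[402.4, 0.0, 315.9], [0.0, 402.4, 198.3], [0.0, 0.0, 1.0]] [[0.028, -1.0, -0.005], [-0.989, -0.027, -0.142], [0.142, 0.009, -0.99]] [-71.0, 563.0, 1159.0]
side [[489.6, 0.0, 315.1], [0.0, 489.6, 208.5], [0.0, 0.0, 1.0]] [[0.264, -0.965, -0.0], [-0.666, -0.182, -0.723], [0.698, 0.191, -0.691]] [-224.0, 405.0, 1276.0]
{'t': 0.1, 'q': [-1.259, 0.3, 1.521, -0.0, 1.321, -0.067], 'qd': [0.002, -0.0, -0.001, 0.0, -0.0, -0.001], 'joint_torque': [0.003, -53.264, -35.328, 0.071, 0.023, -0.0], 'ee_pos': [203.32, -510.804, 204.964], 'tool_rot': [0.982, 0.188, -0.0, -0.0], 'ft_force': [-0.578, -0.595, -0.233], 'moment': [0.002, 0.012, -0.01], 'grasp_force': 0.0, 'grip_width': 94.158}
```

View pics/top0.png

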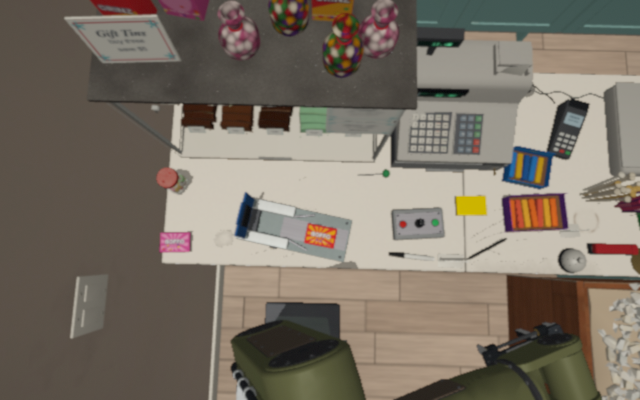

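View pics/side0.png

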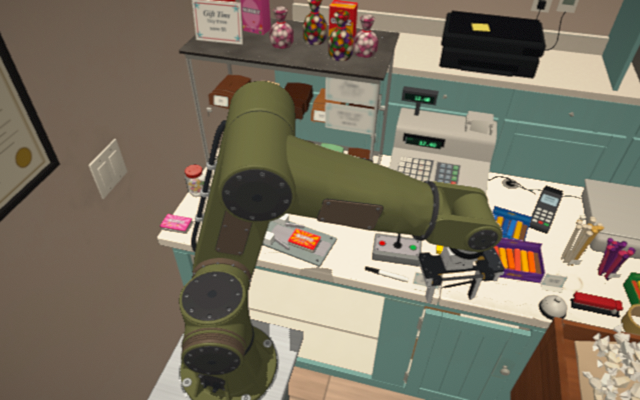

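Top view: the red tin is at (320,236) on the sealer bed, with the sealer's hinge and upright blue cover at (245,216). Candidates for the red tin are red (320,236), pink (176,242), yellow (471,206) and the red box in the tray at (535,212). By the description I choose (320,236). The switch box is at (418,223), with the red lamp at (403,224) and the green lamp at (435,223).

```bash
cat > h.py <<'E'
import cv2,numpy as np
from rig import r,cams
def ray(m,u,v,z):
    K,R,t=(np.array(m[k],float) for k in("K","R","t"))
    d=R.T@np.linalg.solve(K,[u,v,1.]); c=-R.T@t.ravel()
    return c+d*(z-c[2])/d[2]
def proj(m,X):
    K,R,t=(np.array(m[k],float) for k in("K","R","t"))
    p=K@(R@np.array(X,float)+t.ravel()); return p[:2]/p[2]
def mask(im,lo,hi,box):
    h=cv2.cvtColor(im,cv2.COLOR_RGB2HSV); k=cv2.inRange(h,np.array(lo),np.array(hi))
    z=np.zeros_like(k); a,b,c,d=box; z[b:d,a:c]=k[b:d,a:c]; return z
def big(k):
    c,_=cv2.findContours(k,cv2.RETR_EXTERNAL,cv2.CHAIN_APPROX_NONE); return max(c,key=cv2.contourArea)
E
python3 - <<'E'
from h import *
im=cv2.imread("pics/top0.png")[:,:,::-1].copy(); m=cams.camera_model("top")
cv2.imwrite("pics/crop1.png",cv2.resize(im[175:275,225:465],None,fx=3.3,fy=3.3,interpolation=cv2.INTER_CUBIC)[:,:,::-1])
h=cv2.cvtColor(im,cv2.COLOR_RGB2HSV)
def rep(n,k,z):
    c=big(k); R=cv2.minAreaRect(c); P=np.array([ray(m,*p,z)[:2] for p in cv2.boxPoints(R)])
    print(n,cv2.contourArea(c),np.round(R[0],1),"ctr",np.round(ray(m,*R[0],z)[:2]),"corners",np.round(P).tolist())
rep("red",mask(im,(0,140,120),(25,255,255),(290,210,350,265)),34)
rep("green",mask(im,(45,90,60),(90,255,255),(425,210,445,235)),42)
rep("redl",mask(im,(0,120,80),(12,255,255),(394,210,412,235)),42)
rep("blue",mask(im,(100,120,40),(130,255,255),(225,185,265,250)),120)
for p in [(176,242),(386,174),(168,178)]: print(p,np.round(ray(m,*p,10)))
E
```

```text
red 518.0 [320.3 235.4] ctr [456. -72.] corners [[435.0, -25.0], [491.0, -34.0], [477.0, -119.0], [420.0, -109.0]]
green 23.0 [435.  222.5] ctr [ 502. -408.] corners [[509.0, -400.0], [510.0, -417.0], [495.0, -417.0], [495.0, -400.0]]
redl 20.5 [402.5 223.5] ctr [ 497. -313.] corners [[504.0, -305.0], [504.0, -320.0], [490.0, -320.0], [489.0, -305.0]]
blue 215.0 [244.1 214.9] ctr [502. 141.] corners [[449.0, 165.0], [562.0, 145.0], [556.0, 116.0], [443.0, 137.0]]
(176, 242) [425. 363.  10.]
(386, 174) [ 651. -269.   10.]
(168, 178) [620. 402.  10.]
```

View pics/crop1.png

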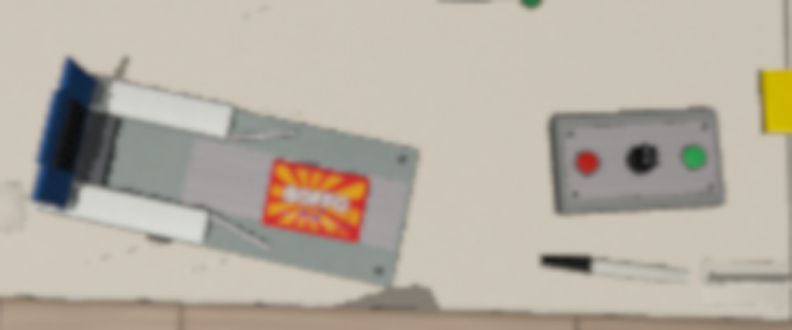

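```bash
cat >> h.py <<'E'
from scipy.spatial.transform import Rotation as Ro
def pose(): 
    s=r.observe(); return np.array(s["ee_pos"]),Ro.from_quat(s["tool_rot"]),s
def delta(p,yaw=None):  # commanded-frame shift (norm) and turn for tool-down with tool x at world yaw
    p0,R0,s=pose(); d=R0.inv().apply(np.array(p)-p0)/200
    a=np.zeros(3)
    if yaw is not None:
        c,k=np.cos(yaw),np.sin(yaw); T=Ro.from_matrix([[c,k,0],[k,-c,0],[0,0,-1]])
        a=(R0.inv()*T).as_rotvec()/(np.pi/4)
    return np.round(d,3),np.round(a,3)
E
python3 - <<'E'
from h import *
m=cams.camera_model("top"); f=lambda u,v,z: ray(m,u/3.3+225-.35,v/3.3+175-.35,z)[:2]
A=f(418,150,12);B=f(390,287,12);print("rear",A,B,np.linalg.norm(A-B))
c1=f(227,137,42);c2=f(210,208,42);print("cheek",c1,c2,np.linalg.norm(c1-c2))
c3=f(108,80,42);c4=f(232,105,42);print("cheekdir",np.degrees(np.arctan2(*(c3-c4)[::-1])))
M=(A+B)/2;C=(c1+c2)/2;d=C-M;print(M,C,np.linalg.norm(d),np.degrees(np.arctan2(d[1],d[0])))
y=np.arctan2(d[1],d[0]); O=M+195*d/np.linalg.norm(d); print("O",O)
V=O-60*d/np.linalg.norm(d)
print(delta([V[0],V[1],330],y))
mw=cams.camera_model("wrist");p,R,s=pose();Rw=np.array(mw["R"]);c=-Rw.T@np.array(mw["t"]).ravel()
print("wristcam in tool",R.inv().apply(c-p),"fwd",R.inv().apply(Rw[2]),"right",R.inv().apply(Rw[0]),np.array(mw["K"])[0,0])
E
```

```text
rear [ 505.3338362  -164.37960965] [ 380.5019193  -140.96665668] 127.00855815182526
cheek [509.62535131   9.30272506] [445.84165028  22.16990899] 65.06861716670996
cheekdir 80.09090182698533
[ 442.91787775 -152.67313316] [477.7335008   15.73631703] 171.97055132021805 78.31967203104664
O [482.39583745  38.28888059]
(array([ 2.147, -1.785, -0.623]), array([-1.000e-03, -1.000e-03, -1.258e+00]))
wristcam in tool [  82.12489971    0.31752622 -178.43153405] fwd [-2.80749510e-01 -4.29743527e-04  9.59780979e-01] right [4.70018303e-04 9.99999718e-01 5.85238535e-04] 327.5299612805887
```

Emit:
step_arm([
  {"dx":0.3,"dy":-0.25,"dz":-0.15,"az":-0.15},
  {"dx":0.5,"dy":-0.42,"dz":-0.3,"az":-0.3},
  {"dx":0.75,"dy":-0.62,"dz":-0.45,"az":-0.5},
  {"dx":1,"dy":-0.83,"dz":-0.6,"az":-0.6},
  {"dx":1,"dy":-0.83,"dz":-0.6,"az":-0.6},
  {"dx":1,"dy":-0.83,"dz":-0.6,"az":-0.6},
])

```text
validation failed for argument at $.ta...
```

```bash
python3 -c "
from h import *
print(delta([470,-21,330],np.radians(79)),pose()[0])"
```

```text
(array([ 2.145, -1.783, -0.623]), array([-1.000e-03, -1.000e-03, -1.273e+00])) [ 203.31993669 -510.80411459  204.96422021]
```

Emit:
step_arm([
  {"dx":0.3,"dy":-0.25,"dz":-0.15,"ax":0,"ay":0,"az":-0.15,"hand":-0.4},
  {"dx":0.5,"dy":-0.42,"dz":-0.3,"ax":0,"ay":0,"az":-0.3,"hand":-0.4},
  {"dx":0.75,"dy":-0.62,"dz":-0.45,"ax":0,"ay":0,"az":-0.5,"hand":-0.4},
  {"dx":1.0,"dy":-0.83,"dz":-0.6,"ax":0,"ay":0,"az":-0.6,"hand":-0.4},
  {"dx":1.0,"dy":-0.83,"dz":-0.6,"ax":0,"ay":0,"az":-0.6,"hand":-0.4},
  {"dx":1.0,"dy":-0.83,"dz":-0.6,"ax":0,"ay":0,"az":-0.6,"hand":-0.4},
])

```text
t: 0.85
ee_pos: [328.7, -281.6, 326.5]
tool_rot: [0.91, 0.414, 0.0, 0.001]
ft_force: [0.0, -1.1, 0.5]
grip_width: 37.3
grasp_force: 0.0
```

```bash
python3 -c "
from h import *
print(delta([470,-21,330],np.radians(79)),pose()[0])"
```

```text
(array([ 1.446, -0.325, -0.018]), array([ 0.003,  0.001, -0.67 ])) [ 328.70598087 -281.60045193  326.49834786]
```

Emit:
step_arm([
  {"dx":0.3,"dy":-0.1,"dz":0,"ax":0,"ay":0,"az":-0.2,"hand":-0.45},
  {"dx":0.6,"dy":-0.2,"dz":0,"ax":0,"ay":0,"az":-0.4,"hand":-0.45},
  {"dx":0.9,"dy":-0.25,"dz":0,"ax":0,"ay":0,"az":-0.6,"hand":-0.45},
  {"dx":1.0,"dy":-0.3,"dz":0,"ax":0,"ay":0,"az":-0.67,"hand":-0.45},
  {"dx":1.0,"dy":-0.3,"dz":0,"ax":0,"ay":0,"az":-0.67,"hand":-0.45},
])

```text
t: 1.48
ee_pos: [414.8, -92.6, 324.6]
tool_rot: [0.772, 0.636, -0.0, -0.001]
ft_force: [-0.2, -0.5, 0.3]
grip_width: 25.9
grasp_force: 0.0
```

```bash
python3 - <<'E'
from h import *
print(delta([470,-21,330],np.radians(79)),pose()[0])
im=cams.capture("wrist"); cv2.imwrite("pics/w1.png",im[:,:,::-1])
np.save("w1.npy",cams.camera_model("wrist"),allow_pickle=True)
E
```

```text
(array([ 0.404,  0.202, -0.027]), array([-0.002, -0.   , -0.001])) [414.83642972 -92.63497261 324.63989773]
```

View pics/w1.png

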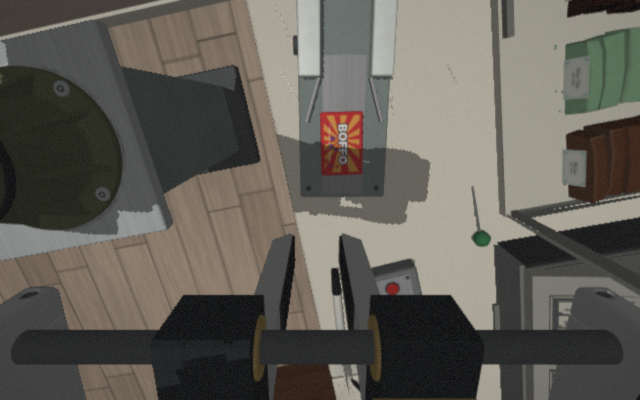

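Wrist view: the tin is at (342,143). The bed's rear edge runs (301,195)–(383,195), the cheeks begin at row 76 with inner edges near columns 320 and 371, and the guides lie between.

```bash
python3 - <<'E'
from h import *
m=np.load("w1.npy",allow_pickle=True).item()
im=cv2.imread("pics/w1.png")[:,:,::-1].copy()
h=cv2.cvtColor(im,cv2.COLOR_RGB2HSV)
k=mask(im,(0,110,90),(30,255,255),(305,95,380,190)); c=big(k); R=cv2.minAreaRect(c)
P=np.array([ray(m,*p,34)[:2] for p in cv2.boxPoints(R)]);print("tin px",R,"world",np.round(P,1).tolist(),P.mean(0))
g=cv2.cvtColor(im,cv2.COLOR_RGB2GRAY).astype(float)
for row in (40,60,150,185):
    d=np.diff(g[row-2:row+3].mean(0))[285:405]; i=np.where(abs(d)>12)[0]; print(row,[(int(j)+285,int(d[j])) for j in i])
for col in (310,377,345):
    d=np.diff(g[:,col-2:col+3].mean(1))[60:215]; i=np.where(abs(d)>10)[0]; print(col,[(int(j)+60,int(d[j])) for j in i])
E
```

```text
tin px ((341.0, 142.0), (62.0, 42.0), 90.0) world [[433.2, -22.5], [490.1, -33.7], [476.6, -119.9], [416.6, -108.1]] [454.10347001 -71.06406726]
40 [(291, -28), (292, -54), (293, -19), (296, 39), (297, 54), (298, 30), (318, -27), (319, -54), (320, -25), (323, 27), (371, 17), (372, 42), (373, 20), (393, -18), (394, -12), (395, 19)]
60 [(296, -13), (297, 12), (298, 24), (318, -28), (319, -56), (320, -25), (322, 22), (323, 32), (371, 45), (372, 22), (373, 14), (392, -19), (394, 17)]
150 [(298, -16), (299, -15), (333, -12), (337, 13), (338, 12), (344, 13), (346, -29), (358, -14), (385, 24)]
185 [(286, -19), (299, -24), (383, 24)]
310 [(73, -16), (74, -35), (75, -40), (76, -18), (78, 14), (79, 17), (122, 11), (142, -15), (143, -20), (196, 17), (213, 18), (214, 23)]
377 [(73, -21), (74, -32), (75, -40), (76, -10), (78, 18), (79, 18), (146, -11), (147, -21), (148, -10), (195, 13), (196, 20)]
345 [(110, -18), (111, -17), (114, 19), (115, 14), (123, 35), (124, 35), (126, -16), (128, 12), (129, -16), (130, -30), (132, 23), (134, -11), (137, 10), (139, -22), (141, 34), (143, -16), (144, -11), (146, -25), (147, -28), (148, 16), (156, 14), (162, -11), (163, -18), (174, 10), (195, 16), (196, 29), (197, 18), (199, 12), (200, 19), (205, -27), (206, -31)]
```

```bash
python3 - <<'E'
from h import *
m=np.load("w1.npy",allow_pickle=True).item()
f=lambda u,v,z: ray(m,u,v,z)[:2]
L=f(319.5,50,42);Rr=f(372,50,42);print("bay width",np.linalg.norm(L-Rr)); cb=(f(319.5,75,42)+f(372,75,42))/2
a=(f(319.5,40,42)+f(372,40,42))/2; 
rb=(f(300,196.3,12)+f(384,196.3,12))/2; print("bedw",np.linalg.norm(f(300,185,12)-f(384,185,12)))
d=cb-rb; n=np.linalg.norm(d); y=np.arctan2(d[1],d[0]); u=d/n; v=np.array([-u[1],u[0]])
O=((rb+195*u)+(cb+20*u))/2
print("len(175)",n,"yaw",np.degrees(y),"O",O)
print("cheek dir",[np.degrees(np.arctan2(*(f(c,40,42)-f(c,75,42))[::-1])) for c in(319.5,372)])
T=np.array([454.1,-71.06]); t=T-O; print("tin in sealer",t@u,t@v)
np.savez("sealer",O=O,u=u,v=v,y=y)
for n_ in(-200,-40):
  q=O+n_*u; print(n_,q,)
E
```

```text
bay width 67.90421853286688
bedw 129.4614454227264
len(175) 174.55801592004033 yaw 79.18866793601137 O [478.97815346  35.94417888]
cheek dir [np.float64(78.99471249321334), np.float64(81.56725041017366)]
tin in sealer -109.77140729632703 4.365198551788531
-200 [ 441.46303556 -160.50585529]
-40 [471.47512988  -3.34582795]
```

Emit:
step_arm([
  {"dx":-0.1,"dy":0.1,"dz":0.25,"ax":0,"ay":0,"az":0,"hand":-0.45},
  {"dx":-0.21,"dy":0.185,"dz":0.5,"ax":0,"ay":0,"az":0,"hand":-0.45},
  {"dx":-0.21,"dy":0.185,"dz":0.75,"ax":0,"ay":0,"az":0,"hand":-0.45},
  {"dx":-0.21,"dy":0.185,"dz":1.0,"ax":0,"ay":0,"az":0,"hand":-0.45},
  {"dx":-0.21,"dy":0.185,"dz":1.0,"ax":0,"ay":0,"az":0,"hand":-0.45},
])

```text
t: 2.15
ee_pos: [440.8, -142.1, 122.9]
tool_rot: [0.773, 0.634, -0.002, -0.003]
ft_force: [0.5, -0.5, 0.7]
grip_width: 25.7
grasp_force: 0.0
```

```bash
cat >> h.py <<'E'
def sp(x,y,z): S=np.load("sealer.npz"); q=S["O"]+x*S["u"]+y*S["v"]; return [q[0],q[1],z]
def insealer():
    S=np.load("sealer.npz"); p=pose()[0]; t=p[:2]-S["O"]; return np.round([t@S["u"],t@S["v"],p[2]],1)
Y=np.radians(79.2)
E
python3 - <<'E'
from h import *
print(insealer(),delta(sp(-180,2,19),Y))
im=cams.capture("wrist"); cv2.imwrite("pics/w2.png",im[:,:,::-1])
E
```

```text
[-182.     4.1  122.9] (array([0.01 , 0.014, 0.519]), array([-0.008, -0.001, -0.011]))
```

View pics/w2.png

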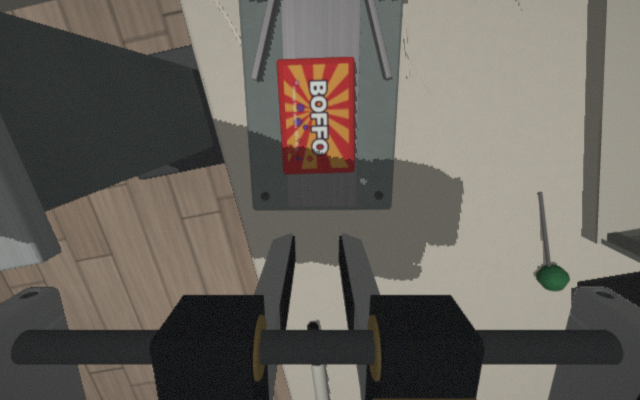

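The closed-up fingers, at (318,237), are in line with the tin, at (318,115). Its rear edge is at row 172. Descending behind it.

Emit:
step_arm([
  {"dx":0.0,"dy":0.005,"dz":0.25,"ax":0,"ay":0,"az":0,"hand":-0.45},
  {"dx":0.0,"dy":0.005,"dz":0.42,"ax":0,"ay":0,"az":0,"hand":-0.45},
  {"dx":0.0,"dy":0.005,"dz":0.515,"ax":0,"ay":0,"az":0,"hand":-0.45},
  {"dx":0.0,"dy":0.005,"dz":0.515,"ax":0,"ay":0,"az":0,"hand":-0.45},
])

```text
t: 2.7
ee_pos: [444.5, -142.3, 23.6]
tool_rot: [0.773, 0.635, 0.0, 0.0]
ft_force: [-0.3, -0.6, 0.9]
grip_width: 25.7
grasp_force: 0.0
```

```bash
python3 - <<'E'
from h import *
print(insealer(),delta(sp(-18,0,19),Y),pose()[2]["ft_force"])
E
```

```text
[-181.5    0.4   23.6] (array([ 0.818, -0.003,  0.023]), array([ 0.001,  0.   , -0.009])) [-0.31724612 -0.55157864  0.86879854]
```

Emit:
step_arm([
  {"dx":0.08,"dy":0,"dz":0.015,"ax":0,"ay":0,"az":0,"hand":-0.45},
  {"dx":0.17,"dy":0,"dz":0.015,"ax":0,"ay":0,"az":0,"hand":-0.45},
  {"dx":0.27,"dy":0,"dz":0.015,"ax":0,"ay":0,"az":0,"hand":-0.45},
  {"dx":0.37,"dy":0,"dz":0.015,"ax":0,"ay":0,"az":0,"hand":-0.45},
  {"dx":0.46,"dy":0,"dz":0.015,"ax":0,"ay":0,"az":0,"hand":-0.45},
  {"dx":0.55,"dy":0,"dz":0.015,"ax":0,"ay":0,"az":0,"hand":-0.45},
  {"dx":0.62,"dy":0,"dz":0.015,"ax":0,"ay":0,"az":0,"hand":-0.45},
  {"dx":0.66,"dy":0,"dz":0.015,"ax":0,"ay":0,"az":0,"hand":-0.45},
])

```text
t: 3.7
ee_pos: [470.0, -11.1, 20.2]
tool_rot: [0.772, 0.635, 0.0, 0.0]
ft_force: [-0.7, -1.0, 0.9]
grip_width: 25.5
grasp_force: 0.5
```

```bash
python3 - <<'E'
from h import *
print(insealer(),delta(sp(-18,0,19),Y),pose()[2]["ft_force"])
im=cams.capture("wrist"); cv2.imwrite("pics/w3.png",im[:,:,::-1])
E
```

```text
[-47.9   0.   20.2] (array([ 0.15 , -0.001,  0.006]), array([ 0.002, -0.   , -0.007])) [-0.7303274  -1.00907616  0.9410023 ]
```

View pics/w3.png

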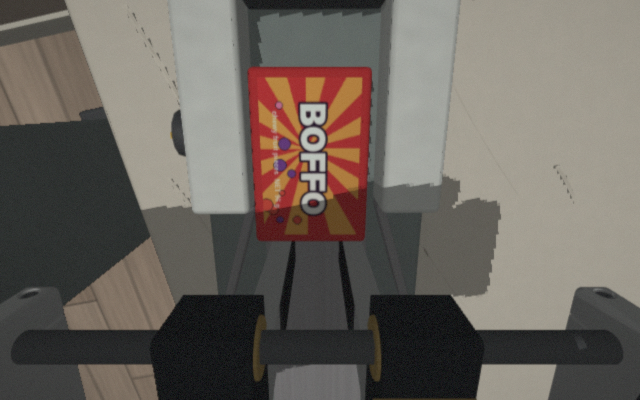

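The tin, at (310,155), is straight in the bay between the cheeks. Pushing on gently until the stop resists.

Emit:
step_arm([
  {"dx":0.04,"dy":0,"dz":0,"ax":0,"ay":0,"az":0,"hand":-0.45},
  {"dx":0.08,"dy":0,"dz":0,"ax":0,"ay":0,"az":0,"hand":-0.45},
  {"dx":0.11,"dy":0,"dz":0,"ax":0,"ay":0,"az":0,"hand":-0.45},
  {"dx":0.13,"dy":0,"dz":0,"ax":0,"ay":0,"az":0,"hand":-0.45},
  {"dx":0.13,"dy":0,"dz":0,"ax":0,"ay":0,"az":0,"hand":-0.45},
  {"dx":0.13,"dy":0,"dz":0,"ax":0,"ay":0,"az":0,"hand":-0.45},
])

```text
t: 4.5
ee_pos: [474.4, 13.5, 19.4]
tool_rot: [0.772, 0.635, -0.0, -0.0]
ft_force: [-0.2, -0.3, -0.7]
grip_width: 25.8
grasp_force: 0.0
```

```bash
python3 - <<'E'
from h import *
print(insealer(),pose()[2]["ft_force"])
E
```

```text
[-22.9   0.3  19.4] [-0.17460544 -0.33747214 -0.71487902]
```

Emit:
step_arm([
  {"dx":0.01,"dy":0,"dz":0,"ax":0,"ay":0,"az":0,"hand":-0.45},
  {"dx":0.02,"dy":0,"dz":0,"ax":0,"ay":0,"az":0,"hand":-0.45},
  {"dx":0.025,"dy":0,"dz":0,"ax":0,"ay":0,"az":0,"hand":-0.45},
  {"dx":0.03,"dy":0,"dz":0,"ax":0,"ay":0,"az":0,"hand":-0.45},
])

```text
t: 5.0
ee_pos: [475.7, 17.2, 19.5]
tool_rot: [0.772, 0.635, -0.001, 0.002]
ft_force: [-1.4, -29.8, 1.0]
grip_width: 26.0
grasp_force: 14.5
```

Emit:
step_arm([
  {"dx":0.005,"dy":0,"dz":0,"ax":0,"ay":0,"az":0,"hand":-0.45},
  {"dx":0.01,"dy":0,"dz":0,"ax":0,"ay":0,"az":0,"hand":-0.45},
])

```text
t: 5.25
ee_pos: [475.7, 17.3, 19.5]
tool_rot: [0.772, 0.636, -0.003, 0.002]
ft_force: [-5.2, -47.8, 4.4]
grip_width: 25.9
grasp_force: 23.6
```

```bash
python3 - <<'E'
from h import *
print(insealer(),pose()[2]["ft_force"])
E
```

```text
[-18.9  -0.3  19.5] [ -5.17789172 -47.8337092    4.37590206]
```

Force built to 48 N and x stopped at −18.9, so the tin is home. Backing off straight and rising.

Emit:
step_arm([
  {"dx":-0.05,"dy":0,"dz":0,"ax":0,"ay":0,"az":0,"hand":-0.45},
  {"dx":-0.15,"dy":0,"dz":0,"ax":0,"ay":0,"az":0,"hand":-0.45},
  {"dx":-0.25,"dy":0,"dz":-0.15,"ax":0,"ay":0,"az":0,"hand":-1},
  {"dx":-0.25,"dy":0,"dz":-0.4,"ax":0,"ay":0,"az":0,"hand":-1},
  {"dx":-0.25,"dy":0,"dz":-0.7,"ax":0,"ay":0,"az":0,"hand":-1},
  {"dx":-0.25,"dy":0,"dz":-1.0,"ax":0,"ay":0,"az":0,"hand":-1},
  {"dx":-0.25,"dy":0,"dz":-1.0,"ax":0,"ay":0,"az":0,"hand":-1},
])

```text
t: 6.12
ee_pos: [467.8, -27.7, 223.6]
tool_rot: [0.772, 0.635, 0.003, 0.003]
ft_force: [-0.3, -0.4, -1.5]
grip_width: 0.2
grasp_force: 0.0
```

```bash
python3 - <<'E'
from h import *
print(insealer(),delta(sp(160,0,260),Y))
im=cams.capture("wrist"); cv2.imwrite("pics/w4.png",im[:,:,::-1])
m=cams.camera_model("wrist")
for th in (1.4,1.57,1.7):
  q=sp(108-147*np.cos(th),0,53+147*np.sin(th)); print(th,proj(m,q), proj(m,sp(108,60,53)))
E
```

```text
[-64.6  -1.  223.6] (array([ 1.123, -0.01 , -0.181]), array([ 0.01 , -0.001, -0.007]))
1.4 [314.58551123 -24.16537605] [250.80318786   3.82821035]
1.57 [314.22805048 -82.33586958] [250.80318786   3.82821035]
1.7 [ 313.9549296  -127.36532372] [250.80318786   3.82821035]
```

View pics/w4.png

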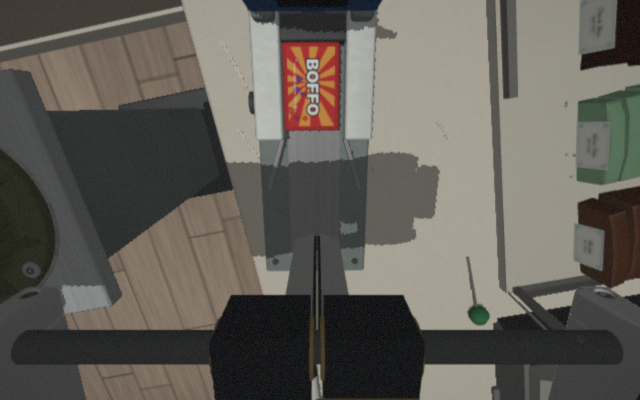

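The tin is home against the stop (310,85). The cover is at the top edge of the picture. Flying over the cover to its outer side.

Emit:
step_arm([
  {"dx":0.1,"dy":0,"dz":-0.2,"ax":0,"ay":0,"az":0,"hand":-1},
  {"dx":0.4,"dy":0,"dz":-0.25,"ax":0,"ay":0,"az":0,"hand":-1},
  {"dx":0.7,"dy":0,"dz":-0.25,"ax":0,"ay":0,"az":0,"hand":-1},
  {"dx":1.0,"dy":0,"dz":-0.25,"ax":0,"ay":0,"az":0,"hand":-1},
  {"dx":1.0,"dy":0,"dz":-0.25,"ax":0,"ay":0,"az":0,"hand":-1},
])

```text
t: 6.8
ee_pos: [504.5, 171.6, 266.9]
tool_rot: [0.771, 0.637, -0.002, -0.001]
ft_force: [-0.1, -0.3, 0.6]
grip_width: 0.8
grasp_force: 0.0
```

Emit:
step_arm([
  {"dx":0.2,"dy":0,"dz":0,"ax":0,"ay":0,"az":0,"hand":-1},
  {"dx":0.2,"dy":0,"dz":0,"ax":0,"ay":0,"az":0,"hand":-1},
])

```text
t: 7.05
ee_pos: [512.5, 208.5, 267.6]
tool_rot: [0.772, 0.636, -0.001, -0.001]
ft_force: [0.1, -0.9, 0.5]
grip_width: 0.2
grasp_force: 0.0
```

```bash
python3 - <<'E'
from h import *
print(insealer(),delta(sp(175,0,160),Y),pose()[2]["ft_force"])
im=cams.capture("wrist"); im2=cams.capture("side"); cv2.imwrite("pics/w5.png",np.vstack([im[100:400],cv2.resize(im2[120:300,100:420],None,fx=2,fy=2)[:300]])[:,:,::-1])
E
```

```text
[175.8  -0.5 267.6] (array([-0.003, -0.001,  0.538]), array([-0.003,  0.002, -0.006])) [ 0.13050043 -0.8849937   0.54285287]
```

View pics/w5.png

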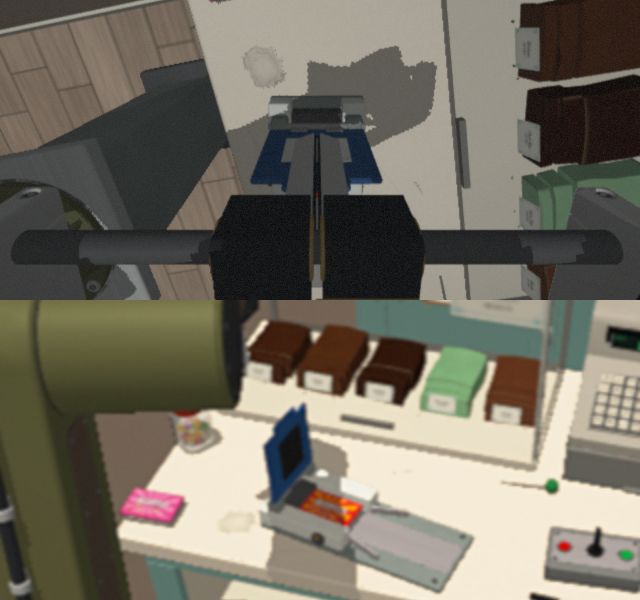

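The cover stands upright; the fingers are beyond it, on its outer side, centred (tip at (317,130) over the blue plate). Descending behind it.

Emit:
step_arm([
  {"dx":0,"dy":0,"dz":0.25,"ax":0,"ay":0,"az":0,"hand":-1},
  {"dx":0,"dy":0,"dz":0.45,"ax":0,"ay":0,"az":0,"hand":-1},
  {"dx":-0.08,"dy":0,"dz":0.54,"ax":0,"ay":0,"az":0,"hand":-1},
  {"dx":-0.16,"dy":0,"dz":0.54,"ax":0,"ay":0,"az":0,"hand":-1},
  {"dx":-0.2,"dy":0,"dz":0.54,"ax":0,"ay":0,"az":0,"hand":-1},
])

```text
t: 7.78
ee_pos: [505.3, 167.1, 162.5]
tool_rot: [0.773, 0.635, 0.001, 0.0]
ft_force: [-0.0, 0.4, -0.0]
grip_width: 0.0
grasp_force: 0.0
```

```bash
python3 - <<'E'
from h import *
print(insealer(),pose()[2]["ft_force"])
p=insealer()
# arc rows: leading lower corner on outer face at radius 108
for th in (1.5,1.35,1.2,1.05,.9,.75,.6,.45,.3,.15,.05,0):
  x=108-108*np.cos(th)+8; z=53+108*np.sin(th); print(th,round(x,1),round(z,1),np.round([(x-p[0])/200,(p[2]-z)/200],3))
E
```

```text
[133.8  -1.2 162.5] [-0.01011245  0.40847407 -0.01877983]
1.5 108.4 160.7 [-0.127  0.009]
1.35 92.3 158.4 [-0.207  0.021]
1.2 76.9 153.7 [-0.285  0.044]
1.05 62.3 146.7 [-0.358  0.079]
0.9 48.9 137.6 [-0.425  0.125]
0.75 37.0 126.6 [-0.484  0.179]
0.6 26.9 114.0 [-0.535  0.243]
0.45 18.8 100.0 [-0.575  0.313]
0.3 12.8 84.9 [-0.605  0.388]
0.15 9.2 69.1 [-0.623  0.467]
0.05 8.1 58.4 [-0.628  0.521]
0 8.0 53.0 [-0.629  0.548]
```

Emit:
step_arm([
  {"dx":-0.07,"dy":0,"dz":0.0,"ax":0,"ay":0,"az":0,"hand":-1},
  {"dx":-0.127,"dy":0,"dz":0.01,"ax":0,"ay":0,"az":0,"hand":-1},
  {"dx":-0.17,"dy":0,"dz":0.015,"ax":0,"ay":0,"az":0,"hand":-1},
  {"dx":-0.21,"dy":0,"dz":0.02,"ax":0,"ay":0,"az":0,"hand":-1},
  {"dx":-0.25,"dy":0,"dz":0.035,"ax":0,"ay":0,"az":0,"hand":-1},
  {"dx":-0.285,"dy":0,"dz":0.045,"ax":0,"ay":0,"az":0,"hand":-1},
  {"dx":-0.36,"dy":0,"dz":0.08,"ax":0,"ay":0,"az":0,"hand":-1},
  {"dx":-0.425,"dy":0,"dz":0.125,"ax":0,"ay":0,"az":0,"hand":-1},
])

```text
t: 8.78
ee_pos: [488.3, 84.1, 135.8]
tool_rot: [0.772, 0.635, -0.0, -0.0]
ft_force: [1.6, 1.6, 0.7]
grip_width: 0.8
grasp_force: 0.9
```

```bash
python3 - <<'E'
from h import *
p=insealer();print(p,pose()[2]["ft_force"])
for th in (.9,.75,.6,.45,.3,.15,.05,0):
  x=108-108*np.cos(th)+8; z=53+108*np.sin(th); print(th,round(x,1),round(z,1),np.round([(x-p[0])/200,(p[2]-z)/200],3))
E
```

```text
[ 4.910e+01 -1.000e-01  1.358e+02] [1.61503724 1.58329383 0.68607635]
0.9 48.9 137.6 [-0.001 -0.009]
0.75 37.0 126.6 [-0.061  0.046]
0.6 26.9 114.0 [-0.111  0.109]
0.45 18.8 100.0 [-0.152  0.179]
0.3 12.8 84.9 [-0.181  0.254]
0.15 9.2 69.1 [-0.199  0.333]
0.05 8.1 58.4 [-0.205  0.387]
0 8.0 53.0 [-0.206  0.414]
```

Emit:
step_arm([
  {"dx":-0.06,"dy":0,"dz":0.045,"ax":0,"ay":0,"az":0,"hand":-1},
  {"dx":-0.11,"dy":0,"dz":0.11,"ax":0,"ay":0,"az":0,"hand":-1},
  {"dx":-0.15,"dy":0,"dz":0.18,"ax":0,"ay":0,"az":0,"hand":-1},
  {"dx":-0.18,"dy":0,"dz":0.255,"ax":0,"ay":0,"az":0,"hand":-1},
  {"dx":-0.2,"dy":0,"dz":0.33,"ax":0,"ay":0,"az":0,"hand":-1},
  {"dx":-0.205,"dy":0,"dz":0.38,"ax":0,"ay":0,"az":0,"hand":-1},
  {"dx":-0.205,"dy":0,"dz":0.4,"ax":0,"ay":0,"az":0,"hand":-1},
])

```text
t: 9.65
ee_pos: [480.4, 44.9, 55.7]
tool_rot: [0.772, 0.635, -0.0, -0.0]
ft_force: [-1.1, -1.0, 1.9]
grip_width: 0.3
grasp_force: 0.7
```

Emit:
step_arm([
  {"dx":0,"dy":0,"dz":0.01,"ax":0,"ay":0,"az":0,"hand":-1},
  {"dx":0,"dy":0,"dz":0.02,"ax":0,"ay":0,"az":0,"hand":-1},
])

```text
t: 9.9
ee_pos: [480.8, 45.1, 52.6]
tool_rot: [0.772, 0.635, 0.0, 0.0]
ft_force: [-2.5, 0.1, 10.4]
grip_width: 0.5
grasp_force: 5.7
```

```bash
python3 - <<'E'
from h import *
p=insealer();print(p,pose()[2]["ft_force"])
E
```

```text
[ 9.3 -0.  52.6] [-2.466237    0.13388681 10.42269576]
```

Emit:
step_arm([
  {"dx":0,"dy":0,"dz":0.01,"ax":0,"ay":0,"az":0,"hand":-1},
  {"dx":0,"dy":0,"dz":0.015,"ax":0,"ay":0,"az":0,"hand":-1},
  {"dx":0,"dy":0,"dz":0.015,"ax":0,"ay":0,"az":0,"hand":-1},
  {"dx":0,"dy":0,"dz":0.015,"ax":0,"ay":0,"az":0,"hand":-1},
  {"dx":0,"dy":0,"dz":0.015,"ax":0,"ay":0,"az":0,"hand":-1},
])

```text
t: 10.52
ee_pos: [481.0, 45.1, 52.1]
tool_rot: [0.772, 0.635, 0.001, 0.0]
ft_force: [-17.0, -0.3, 39.8]
grip_width: 0.1
grasp_force: 19.7
```

Cover seated with 40 N held. Rising and moving towards the switch box.

Emit:
step_arm([
  {"dx":0,"dy":0,"dz":-0.03,"ax":0,"ay":0,"az":0,"hand":-1},
  {"dx":0,"dy":0,"dz":-0.25,"ax":0,"ay":0,"az":0,"hand":-1},
  {"dx":-0.2,"dy":0,"dz":-0.55,"ax":0,"ay":0,"az":0,"hand":-1},
  {"dx":-0.45,"dy":0,"dz":-0.8,"ax":0,"ay":0,"az":0,"hand":-1},
  {"dx":-0.7,"dy":0.05,"dz":-1.0,"ax":0,"ay":0,"az":0,"hand":-1},
  {"dx":-1.0,"dy":0.1,"dz":-1.0,"ax":0,"ay":0,"az":0,"hand":-1},
  {"dx":-1.0,"dy":0.1,"dz":-1.0,"ax":0,"ay":0,"az":0,"hand":-1},
])

```text
t: 11.4
ee_pos: [461.4, -157.8, 250.3]
tool_rot: [0.773, 0.634, 0.0, 0.001]
ft_force: [-1.3, 0.2, -0.0]
grip_width: 0.3
grasp_force: 0.0
```

```bash
python3 -c "
from h import *
print(delta([497,-310,240],np.radians(93)),pose()[0])"
```

```text
(array([-0.711,  0.324,  0.052]), array([ 0.002,  0.001, -0.318])) [ 461.39295067 -157.81838816  250.25890115]
```

Emit:
step_arm([
  {"dx":-0.28,"dy":0.12,"dz":0.05,"ax":0,"ay":0,"az":-0.15,"hand":-1},
  {"dx":-0.55,"dy":0.25,"dz":0.05,"ax":0,"ay":0,"az":-0.3,"hand":-1},
  {"dx":-0.71,"dy":0.32,"dz":0.05,"ax":0,"ay":0,"az":-0.32,"hand":-1},
  {"dx":-0.71,"dy":0.32,"dz":0.05,"ax":0,"ay":0,"az":-0.32,"hand":-1},
  {"dx":-0.71,"dy":0.32,"dz":0.05,"ax":0,"ay":0,"az":-0.32,"hand":-1},
])

```text
t: 12.02
ee_pos: [497.1, -305.8, 239.1]
tool_rot: [0.687, 0.727, 0.0, -0.0]
ft_force: [1.3, 0.5, 0.7]
grip_width: 0.6
grasp_force: 0.0
```

```bash
python3 - <<'E'
from h import *
print(pose()[0],pose()[1].as_quat())
m=cams.camera_model("wrist"); im=cams.capture("wrist")
t=cams.capture("top"); mt=cams.camera_model("top")
cv2.imwrite("pics/w6.png",np.vstack([im,cv2.resize(t[170:270,220:460],(640,200))])[:,:,::-1])
for nm,I,M in(("w",im,m),("t",t,mt)):
  for n,lo,hi in(("green",(50,90,60),(90,255,255)),("red",(0,130,80),(10,255,255))):
    k=mask(I,lo,hi,(0,0,640,400) if nm=="w" else (390,205,450,240))
    cs,_=cv2.findContours(k,cv2.RETR_EXTERNAL,cv2.CHAIN_APPROX_NONE)
    for c in sorted(cs,key=cv2.contourArea)[-3:]:
      q=cv2.minAreaRect(c)[0]; print(nm,n,cv2.contourArea(c),np.round(q),np.round(ray(M,*q,40),1))
E
```

```text
[ 497.05386106 -305.83724117  239.11630765] [ 6.86603278e-01  7.27032181e-01  6.77931066e-05 -3.77122992e-04]
w green 8.5 [316. 257.] [ 502.9 -408.9   40. ]
w green 256.0 [444. 149.] [ 641.3 -264.6   40. ]
w red 128.5 [494. 379.] [ 766.1 -584.6   40. ]
w red 133.5 [516. 384.] [ 799.9 -592.6   40. ]
```

View pics/w6.png

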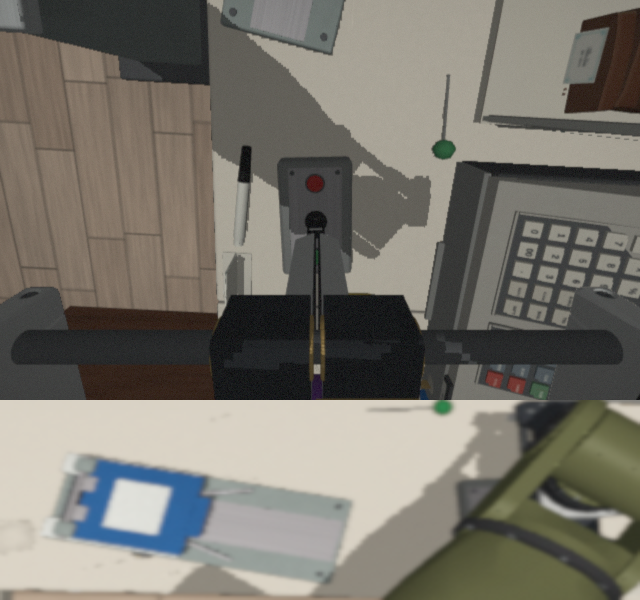

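The cover is shut (blue, (140,505) in the lower strip). In the wrist view the red lamp is at (315,183) and the toggle at (316,222), with the green lamp beyond it at (316,257) behind the fingers.

```bash
python3 - <<'E'
from h import *
m=cams.camera_model("wrist")
a=ray(m,315.3,183,40); print(a); g=ray(m,316,257,40); print(g)
print("toggle tip if at",ray(m,316,222,80))
print(delta([497.5,-330,62]),np.degrees(np.arctan2(*(a-g)[:2][::-1])))
E
```

```text
[ 496.19567326 -313.19507562   40.        ]
[ 502.5791287  -409.16120017   40.        ]
toggle tip if at [ 499.08470317 -347.53196712   80.        ]
(array([-0.122, -0.005,  0.888]), array([0., 0., 0.])) 93.8055830381706
```

Emit:
step_arm([
  {"dx":-0.05,"dy":0,"dz":0.25,"ax":0,"ay":0,"az":0,"hand":-1},
  {"dx":-0.095,"dy":0,"dz":0.5,"ax":0,"ay":0,"az":0,"hand":-1},
  {"dx":-0.095,"dy":0,"dz":0.72,"ax":0,"ay":0,"az":0,"hand":-1},
  {"dx":-0.095,"dy":0,"dz":0.855,"ax":0,"ay":0,"az":0,"hand":-1},
  {"dx":-0.095,"dy":0,"dz":0.855,"ax":0,"ay":0,"az":0,"hand":-1},
])

```text
t: 12.75
ee_pos: [497.5, -324.5, 67.2]
tool_rot: [0.686, 0.727, -0.0, -0.002]
ft_force: [0.5, -0.4, 1.7]
grip_width: 0.4
grasp_force: 0.0
```

```bash
python3 - <<'E'
from h import *
print(delta([499.3,-360,68],np.radians(93.8)),pose()[0],pose()[2]["ft_force"])
im=cams.capture("wrist"); cv2.imwrite("pics/w7.png",im[100:300,180:480,::-1])
E
```

```text
(array([-0.178, -0.001, -0.004]), array([-0.003, -0.003, -0.011])) [ 497.48859023 -324.49381435   67.18709642] [ 0.46065943 -0.359082    1.655525  ]
```

View pics/w7.png

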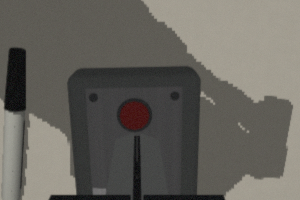

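The finger pair, at (137,150) in the crop, is in line with the red lamp (135,115) and on its side of the toggle. Pushing towards green.

Emit:
step_arm([
  {"dx":-0.06,"dy":0,"dz":0,"ax":0,"ay":0,"az":0,"hand":-1},
  {"dx":-0.11,"dy":0,"dz":0,"ax":0,"ay":0,"az":0,"hand":-1},
  {"dx":-0.15,"dy":0,"dz":0,"ax":0,"ay":0,"az":0,"hand":-1},
  {"dx":-0.175,"dy":0,"dz":0,"ax":0,"ay":0,"az":0,"hand":-1},
  {"dx":-0.185,"dy":0,"dz":0,"ax":0,"ay":0,"az":0,"hand":-1},
])

```text
t: 13.42
ee_pos: [500.2, -362.8, 68.3]
tool_rot: [0.687, 0.727, 0.0, -0.0]
ft_force: [1.7, 3.7, 0.3]
grip_width: 0.3
grasp_force: 1.6
```

Emit:
step_arm([
  {"dx":-0.01,"dy":0,"dz":0,"ax":0,"ay":0,"az":0,"hand":-1},
])

```text
t: 13.55
ee_pos: [500.2, -363.8, 68.1]
tool_rot: [0.687, 0.727, 0.001, -0.001]
ft_force: [2.2, 12.9, 1.5]
grip_width: 0.3
grasp_force: 6.2
```

Emit:
step_arm([
  {"dx":-0.003,"dy":0,"dz":0,"ax":0,"ay":0,"az":0,"hand":-1},
  {"dx":-0.003,"dy":0,"dz":0,"ax":0,"ay":0,"az":0,"hand":-1},
  {"dx":-0.003,"dy":0,"dz":0,"ax":0,"ay":0,"az":0,"hand":-1},
  {"dx":-0.003,"dy":0,"dz":0,"ax":0,"ay":0,"az":0,"hand":-1},
  {"dx":-0.003,"dy":0,"dz":0,"ax":0,"ay":0,"az":0,"hand":-1},
  {"dx":-0.003,"dy":0,"dz":0,"ax":0,"ay":0,"az":0,"hand":-1},
  {"dx":-0.003,"dy":0,"dz":0,"ax":0,"ay":0,"az":0,"hand":-1},
  {"dx":-0.003,"dy":0,"dz":0,"ax":0,"ay":0,"az":0,"hand":-1},
])

```text
t: 14.55
ee_pos: [500.3, -363.7, 68.1]
tool_rot: [0.686, 0.727, 0.001, -0.001]
ft_force: [1.7, 11.6, 2.4]
grip_width: 0.4
grasp_force: 5.7
```

Emit:
step_arm([
  {"dx":0,"dy":0,"dz":0,"ax":0,"ay":0,"az":0,"hand":-1},
  {"dx":0,"dy":0,"dz":0,"ax":0,"ay":0,"az":0,"hand":-1},
  {"dx":0,"dy":0,"dz":0,"ax":0,"ay":0,"az":0,"hand":-1},
  {"dx":0,"dy":0,"dz":0,"ax":0,"ay":0,"az":0,"hand":-1},
])

```text
t: 15.05
ee_pos: [500.3, -363.7, 68.1]
tool_rot: [0.687, 0.727, 0.001, -0.001]
ft_force: [1.3, 11.5, 2.1]
grip_width: 0.5
grasp_force: 5.7
```

Emit:
step_arm([
  {"dx":0.04,"dy":0,"dz":0,"ax":0,"ay":0,"az":0,"hand":-1},
  {"dx":0.08,"dy":0,"dz":0,"ax":0,"ay":0,"az":0,"hand":-1},
  {"dx":0.12,"dy":0,"dz":0,"ax":0,"ay":0,"az":0,"hand":-1},
  {"dx":0.2,"dy":0,"dz":0,"ax":0,"ay":0,"az":0,"hand":-1},
  {"dx":0.22,"dy":0,"dz":-0.25,"ax":0,"ay":0,"az":0,"hand":-1},
  {"dx":0.22,"dy":0,"dz":-0.55,"ax":0,"ay":0,"az":0,"hand":-1},
  {"dx":0.22,"dy":0,"dz":-0.8,"ax":0,"ay":0,"az":0,"hand":-1},
  {"dx":0.22,"dy":0,"dz":-0.8,"ax":0,"ay":0,"az":0,"hand":-1},
])

```text
t: 16.05
ee_pos: [498.8, -321.5, 232.6]
tool_rot: [0.687, 0.727, 0.0, 0.004]
ft_force: [0.1, 0.2, 0.4]
grip_width: 0.3
grasp_force: 0.0
```

```bash
python3 - <<'E'
from h import *
im=cams.capture("wrist"); s=cams.capture("side")
cv2.imwrite("pics/w8.png",np.vstack([im[100:350],cv2.resize(s[180:280,150:450],None,fx=640/300,fy=640/300)])[:,:,::-1]); print(pose()[2]["ft_force"],pose()[2]["t"])
E
```

```text
[-0.17597004  0.03391687 -0.58748298] 16.15
```

View pics/w8.png

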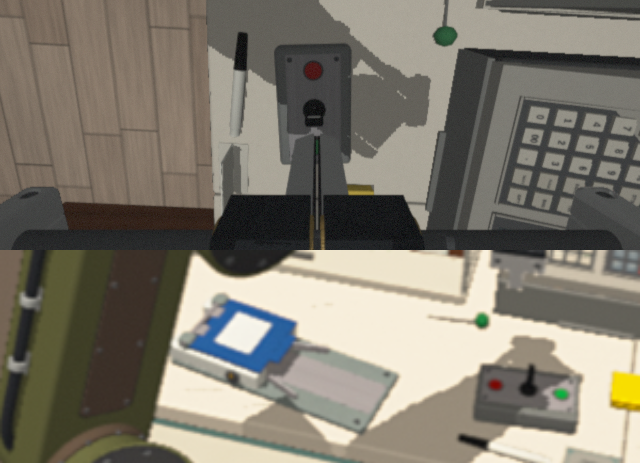

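The side view shows the cover shut and level (240,335) and the toggle upright at (530,380). The lollipop (482,320) has not moved. Handing in.

```bash
python3 -c "
from rig import sign_off
print(sign_off())"
```

```text
the job is handed in; nothing more can be done
None
```

I handed the job in at about 16 s: the red tin is home against the stop and the cover is shut and pressed with about 40 N. The toggle was held over to the green lamp for about 1.5 s and sprang back upright, and nothing else was touched.

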